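# Wind the bell timer for a reflow soak

## Robot

A 7-joint arm with a two-finger parallel gripper is mounted at the origin on the work surface. World frame = base frame: x ahead of the robot, y to its left, z up, the work surface at z = 0. Lengths are in m, angles in rad, forces in N, time in s.
With the tool pointing down it reaches from about 0.425 to 0.925 m from the base axis. Payload 6.8 kg.
Tool frame: the origin (TCP) lies midway between the tips of the shut fingers; the grasp point (between the pads) lies 19 mm behind it; z points along the fingers, y is the line along which they close (so a half turn about z gives the same grasp; the last joint's range is limited). The gripper opens to 85 mm and grips with 20 to 120 N. Pads are 22 mm wide; open, the fingers measure 114 mm over their backs; the gripper's body (76 mm by 85 mm) begins 54 mm behind the grasp point. The pads swing forward as they close: fully open they stand 13 mm farther back than shut.
Start: joints at [1.104, 0.477, 0.022, 1.555, -0.011, 1.109, -0.083], TCP at [0.237, -0.632, 0.231] pointing down, gripper open.
Joint ranges: [-2.96, 2.96], [-0.34, 2.1], [-1.41, 1.46], [0.24, 2.44], [-1.37, 4.51], [0.17, 1.92], [-2.96, 2.96]. Speed limits (rad/s): [2.39, 2.39, 3.14, 3.14, 3.14, 3.14, 3.14].

## Interface

Orientations are given as a rotation vector (axis times angle).
In Python, from bench import get_obs, grab_frame, camera_params, r gives the robot as it stands.
- The arm moves only by the shell command python3 -m jog 'ROWS' [FORCE]. ROWS is JSON, a list of rows, each an object of numbers: "rx", "ry", "rz": the turn, a rotation vector about the world's x, y, z scaled (see below); "x", "y", "z": the shift along the world's x, y, z scaled (see below); "jaw": the opening, from -1 (shut) to 1 (fully open). In form: [{"rx": .., "ry": .., "rz": .., "x": .., "y": .., "z": .., "jaw": ..}, ...]. A call has 1 to 8 rows; each row shifts and turns the commanded pose from where the row before left it; what a row does not reach is not made up. The controller multiplies each number of a shift by 60 mm and each number of a turn by 10 degrees. A row lasts 1/8 s, in which the tool goes at most 62.5 mm and 10.7 degrees, less where a joint would pass 70% of its speed; a pose out of reach is approached as far as the arm can. A call with a number of a shift or a turn outside -1 to 1 is refused whole. A call with a gripper value outside its range is refused whole. The fingers move at their own pace and stop on an object; FORCE is the grip in N (left out, the last holds). Time passes only in rows, so rows that do not move let the fingers close. It gives the time, the measured TCP pose, the force, the opening and the grip force at its end, in the units of the state.
- get_obs(): the state, without advancing time (a new reading comes with each control period).
- grab_frame(name): name is "scene" or "top" or "wrist"; returns the picture (384x512x3 uint8, red, green, blue); there is no depth.
- camera_params(name): a dict with "fx", "fy", "cx", "cy" (pixels), "k1" (the pictures are not rectified: a ray, as slopes to the right and down, at radius r is drawn at 1 + k1 r^2 times it, then the intrinsics apply), "R" (3x3) and "t" (3): a world point X has camera coordinates R X + t. Camera axes: x right, y down, z forward; pixel columns grow to the right and rows downward; lengths in m; the calibration is good to about 2 mm. A picture is of the moment at which its call begins: read the wrist's pose just before it. camera_params takes no time and is no camera call; for the wrist camera it gives the pose at the moment of the call.
- r.hand_in(): hands the job in; it is judged then, once.
The state is a dict: "clock": time; "joints": joint angles; "qvel": joint speeds; "tau": joint torques, N m; "tcp_pos": TCP position; "orientation": TCP orientation; "contact_force": force on the tool from outside, world axes, zero at the start; "moment": the same for the moment, N m; "grip_width": finger opening in m; "gripper_force": force on a finger pad.
Only numpy, scipy, OpenCV 4.12 (cv2) and the standard library are available. Lean on these libraries where they do the work, as an engineer would, in place of code of your own. Each camera call takes 0.05 s, during which the arm holds its last target. There are 200 camera calls.

## Task

The reflow oven is about to start a six-minute soak: set the wind-up bell timer on the plywood board to 6. Turn its knob clockwise until the pointer is clearly past the long ten-minute mark, so that the bell spring is fully wound, then bring it back down to the sixth mark and let go. The little timer is light and its knob is stiff, so press it down as you twist, firmly enough that its case does not skate round on the board but without leaning hard on it (no more than about 2 kg), and leave everything else where it lies.

Things in the scene. Friction and masses are not known exactly. Their poses are not given: they have to be found in the camera images.
- board: flat plywood board lying fixed on the table, 280 x 360 mm and 12 mm thick; origin at the centre of its underside, z up. The timer and four small bystanders stand on it.
- timer: loose wind-up bell timer: steel drum 84 mm across, 30 mm high, on rubber feet 35 mm from the axis; white dial on top; 0.26 kg. Origin: centre of its underside, on the knob's axis; z up, x to the dial's zero dot. Only friction on the board (coefficient 0.5 to 0.7) keeps it from turning with the knob: its weight is not enough; 15 to 20 N pressed straight down on the knob is. It does not give: 1 mm is 10 N or more.
- timer_zero (a point): the dial's zero: a round black dot on the case's white dial, 34.5 mm from the axis, 30 mm above the timer's underside. Marks follow clockwise seen from above, 20 degrees (0.349 rad) a minute: thin short ticks for 1 to 9 and one long thick tick for 10, the top mark, at 200 degrees. No marks from 10 on to zero.
- knob_grip (a point): grip point of the black knob: on its axis, 55 mm above the timer's underside, turning with the knob; x along the grip bar to the pointer end. The bar is 44 mm long (x), 14 mm thick (y), 32 mm high, its top 68 mm above the timer's underside; it stands on a round skirt 52 mm across whose top is at 36 mm. A white line along one half of the bar's top and down that end is the pointer.
- dial (a joint): angle of the knob in the case, rad: 0 with the pointer at the zero dot, growing clockwise seen from above, 0.349 a minute: sixth mark 2.094, top mark 3.491, end stop 3.84. Friction holds it: about 0.16 N m turns it either way and it stays where it is left.
- paste_jar: bystander: small white jar with a black lid, 36 mm across, 40 mm high, on the board; origin at the centre of its underside
- carrier: bystander: flat aluminium carrier with a green circuit board, 60 x 80 x 12 mm, on the board; origin at the centre of its underside
- spool: bystander: solder spool standing on end, 50 mm across, 28 mm high, on the board; origin at the centre of its underside
- tweezers: bystander: steel tweezers 110 mm long, 8 mm high, lying on the board; origin at the middle of their underside
There are look-alikes about, which are no part of the job. Of the things shaped like the timer, the steel one is meant.

How it is judged:
On the way:
1. the pointer is turned clearly past the ten-minute top mark (at least 0.07 rad, 4 degrees, beyond it) (value of joint dial above 3.56 rad), for 0.1 s.
At the end, for the whole second after the job is handed in: The timer stands upright, released and at rest on the board where it stood (its zero dot within 10 mm of its start), its pointer on the sixth minute mark within a quarter of a minute (5 degrees, 0.087 rad) (value of joint dial between 2.007 and 2.181 rad and angle between timer's own z axis and vertical below 0.05 rad and horizontal distance between timer and board below 0.075 m and linear speed of timer below 0.01 m/s and angular speed of timer below 0.05 rad/s and velocity of joint dial between -0.05 and 0.05 rad/s and contact force between timer and board above 0.5 N); the robot touches nothing.
It fails at once if the timer's case skates round or slides on the board: its zero mark strays more than 10 mm from where it started (distance of timer_zero from where it was at the start of the episode above 0.01 m).
It fails at once if the timer is leaned on too hard: more than 35 N between it and the board (contact force between timer and board above 35 N).
It fails at once if a bystander is shoved more than 20 mm (distance of any of paste_jar, carrier, spool, tweezers from where it was at the start of the episode above 0.02 m).
It also fails if it takes over 67 s, if anything falls off the work surface, if the arm or the gripper's body presses on something with over 40 N, if the wrist force passes 120 N, or if a joint passes its speed limit or range.

## Working session

There is one attempt and no reset: what is moved stays moved. The work goes in short steps, Python scripts to look and compute and a shell command to move; the robot and the scene stay as the last step left them, time stands still between calls to the robot, and variables do not carry over. Pictures are saved under pics/ and viewed, at most 10 in all, crops included, and the job is handed in when it is done.

```bash
mkdir -p pics
cat > h.py <<'E'
import numpy as np,cv2
from bench import get_obs,grab_frame,camera_params,r
def shot(n,f):
    p=camera_params(n); im=grab_frame(n); cv2.imwrite('pics/'+f,im[:,:,::-1]); return im,p
def ray(p,uv):
    uv=np.atleast_2d(np.array(uv,float))
    K=np.array([[p['fx'],0,p['cx']],[0,p['fy'],p['cy']],[0,0,1]])
    s=cv2.undistortPoints(uv[:,None],K,np.array([p['k1'],0,0,0.]))[:,0]
    R=np.array(p['R']);t=np.array(p['t'])
    d=np.c_[s,np.ones(len(s))]@R; return -R.T@t,d
def plane(p,uv,z):
    c,d=ray(p,uv); return c+d*((z-c[2])/d[:,2])[:,None]
def proj(p,X):
    c=np.array(p['R'])@np.array(X)+np.array(p['t']); s=c[:2]/c[2]; s=s*(1+p['k1']*(s@s))
    return s*[p['fx'],p['fy']]+[p['cx'],p['cy']]
E
python3 - <<'E'
from h import *
for n in('top','scene'):
    im,p=shot(n,n+'0.png'); print(n,p)
a=[cv2.imread(f'pics/{n}0.png') for n in('top','scene')]
cv2.imwrite('pics/both.png',cv2.resize(np.vstack(a),(450,600)) if 0 else np.hstack([cv2.resize(x,(400,300)) for x in a]))
print(get_obs())
E
```

```text
top {'fx': 398.48520802872457, 'fy': 398.48520802872457, 'cx': 253.21405389356784, 'cy': 196.0224467715269, 'k1': -0.05813230081104029, 'R': array([[ 1.01967762e-02, -9.99945835e-01,  2.08630555e-03],
       [-9.89879878e-01, -1.03894149e-02, -1.41526985e-01],
       [ 1.41540995e-01, -6.22072882e-04, -9.89932200e-01]]), 't': array([0.02634611, 0.46300853, 0.85244028])}
scene {'fx': 414.3206484216667, 'fy': 414.3206484216667, 'cx': 261.63675658517104, 'cy': 192.9781931474249, 'k1': -0.010256085156044464, 'R': array([[ 0.4804384 ,  0.87681813,  0.01920694],
       [ 0.46185175, -0.23432551, -0.85544405],
       [-0.74556818,  0.41985893, -0.51753896]]), 't': array([-0.26917324, -0.14763807,  1.239993  ])}
{'clock': 0.1, 'joints': array([ 1.10394348,  0.47772551,  0.02233147,  1.55630656, -0.0114778 ,
        1.10926051, -0.08312179]), 'qvel': array([ 1.08861730e-03, -2.73059843e-03,  1.66801650e-06, -3.33215329e-03,
       -1.01118520e-03,  2.41018882e-04,  4.43570824e-05]), 'tau': array([ 4.39086740e-03, -5.97761393e+01,  1.61384225e+00, -2.81955439e+01,
        1.28866217e-02,  4.98701018e-03, -2.46416988e-06]), 'tcp_pos': array([ 0.23681536, -0.63156274,  0.23043673]), 'orientation': array([-3.08968679e+00, -5.60268205e-01,  6.36873174e-04]), 'contact_force': array([0.79930372, 0.00369737, 0.16786731]), 'moment': array([-0.01222282, -0.00413455,  0.0540369 ]), 'gripper_force': 0.0, 'grip_width': 0.08535204232642636}
```

View pics/top0.png

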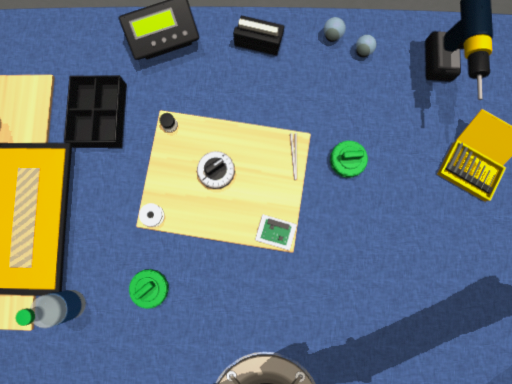

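View pics/scene0.png

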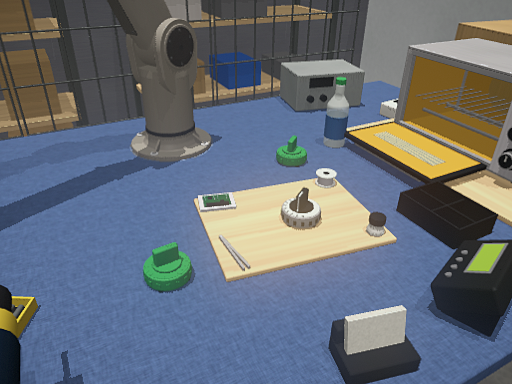

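The top view shows three timer-shaped things: steel with a white dial on the board at (216,170), green at (350,159), and green at (148,289). I choose the steel one and check it in a close crop. The bystanders are the jar (168,122), spool (151,215), carrier (276,232) and tweezers (294,157).

Run:
```python
from h import *
a=cv2.imread('pics/top0.png'); b=cv2.imread('pics/scene0.png')
A=cv2.resize(a[140:200,186:246],(400,400),interpolation=2); B=cv2.resize(b[175:235,271:331],(400,400),interpolation=2)
cv2.imwrite('pics/crop0.png',np.hstack([A,B]))
p=camera_params('top')
hsv=cv2.cvtColor(a,cv2.COLOR_BGR2HSV)
# dial white, dark knob: low saturation pixels near
m=((hsv[...,1]<60)).astype(np.uint8); m[:135]=0;m[205:]=0;m[:,:180]=0;m[:,252:]=0
cs,_=cv2.findContours(m,0,1); c=max(cs,key=cv2.contourArea)
(u,v),rad=cv2.minEnclosingCircle(cv2.convexHull(c)); print(u,v,rad,plane(p,(u,v),.042),plane(p,(u+rad,v),.042))
for n,uv in dict(jar=(168,122),spool=(151,215),carrier=(276,232),tw=(294,157),g1=(350,159),g2=(148,289)).items(): print(n,plane(p,uv,.03)[0].round(3))
```

```text
215.34011840820312 169.37063598632812 18.603683471679688 [[0.52032661 0.11587309 0.042     ]] [[0.52074282 0.07453908 0.042     ]]
jar [0.633 0.229 0.03 ]
spool [0.418 0.258 0.03 ]
carrier [ 0.384 -0.02   0.03 ]
tw [ 0.553 -0.06   0.03 ]
g1 [ 0.55  -0.188  0.03 ]
g2 [0.257 0.258 0.03 ]
```

View pics/crop0.png

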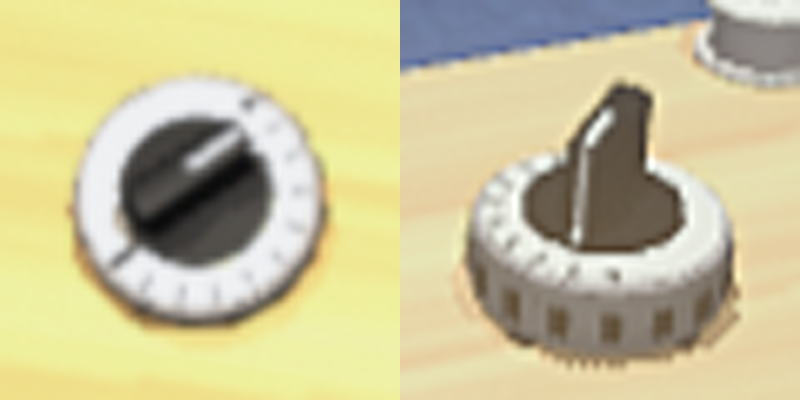

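The crop confirms the steel timer. The zero dot is at crop (250,103) and the pointer line runs (190,168) to (240,130), so the knob is a little past zero. The long tick is at (120,257).

```bash
python3 - <<'E'
from h import *
from scipy.spatial.transform import Rotation as Ro
p=camera_params('top'); f=lambda u,v,z: plane(p,(186+u/6.667-.5,140+v/6.667-.5),z)[0]
c=np.array([.5203,.1159]); z0=f(250,103,.042);t10=f(120,257,.042);a=f(190,168,.08);b=f(240,130,.08)
ang=lambda w:np.degrees(np.arctan2(w[1],w[0]))
print('zero',z0,np.linalg.norm(z0[:2]-c),ang(z0[:2]-c),'ten',np.linalg.norm(t10[:2]-c),ang(t10[:2]-c),'ptr',a,b,ang((b-a)[:2]),ang(b[:2]-c))
M=Ro.from_rotvec(get_obs()['orientation']).as_matrix(); print(M.round(3),'y yaw',ang(M[:2,1]))
E
python3 -m jog '[{"x":0.3,"y":0.95,"z":0.3},{"x":0.3,"y":0.95},{"x":0.3,"y":0.95},{"x":0.3,"y":0.95},{"x":0.3,"y":0.95},{"x":0.35,"y":0.93},{"x":0.35,"y":0.93},{"x":0.35,"y":0.93}]'; python3 -c "from h import *;print(get_obs()['joints'].round(3))"
```

```text
zero [0.55336264 0.09956564 0.042     ] 0.03687749394414496 -26.291343012630314 ten 0.03250141719959269 127.60989475404068 ptr [0.52242661 0.11528955 0.08      ] [0.53500725 0.09959827 0.08      ] -51.27875094476196 -47.943558372696174
[[ 0.936  0.351 -0.001]
 [ 0.351 -0.936  0.001]
 [-0.    -0.002 -1.   ]] y yaw -69.44391949379147
[ 1.104  0.478  0.022  1.556 -0.011  1.109 -0.083]validation failed for argument at $[0]...
```

```bash
python3 -m jog '[{"rx":0,"ry":0,"rz":0,"x":0.3,"y":0.95,"z":0.2,"jaw":1},{"rx":0,"ry":0,"rz":0,"x":0.3,"y":0.95,"z":0,"jaw":1},{"rx":0,"ry":0,"rz":0,"x":0.3,"y":0.95,"z":0,"jaw":1},{"rx":0,"ry":0,"rz":0,"x":0.3,"y":0.95,"z":0,"jaw":1},{"rx":0,"ry":0,"rz":0,"x":0.35,"y":0.95,"z":0,"jaw":1},{"rx":0,"ry":0,"rz":0,"x":0.35,"y":0.95,"z":0,"jaw":1},{"rx":0,"ry":0,"rz":0,"x":0.35,"y":0.95,"z":0,"jaw":1},{"rx":0,"ry":0,"rz":0,"x":0.35,"y":0.95,"z":0,"jaw":1}]'; python3 -c "from h import *;print(get_obs()['joints'].round(3),get_obs()['orientation'])"
```

```text
clock: 1.1
tcp_pos: [0.3932, -0.1741, 0.2433]
orientation: [3.091, 0.56, 0.0]
contact_force: [0.5, -1.0, -0.2]
grip_width: 0.0853
gripper_force: 0.0
[ 0.546  0.07  -0.285  2.077  0.024  0.997 -0.964] [3.09091814e+00 5.60175698e-01 1.86078996e-04]
```

```bash
python3 -m jog '[{"rx":0,"ry":0,"rz":1,"x":0.35,"y":0.8,"z":0,"jaw":1},{"rx":0,"ry":0,"rz":1,"x":0.35,"y":0.8,"z":0,"jaw":1},{"rx":0,"ry":0,"rz":1,"x":0.35,"y":0.8,"z":0,"jaw":1},{"rx":0,"ry":0,"rz":1,"x":0.35,"y":0.8,"z":0,"jaw":1},{"rx":0,"ry":0,"rz":1,"x":0.35,"y":0.8,"z":0,"jaw":1},{"rx":0,"ry":0,"rz":1,"x":0.35,"y":0.8,"z":0,"jaw":1},{"rx":0,"ry":0,"rz":1,"x":0,"y":0,"z":0,"jaw":1},{"rx":0,"ry":0,"rz":1,"x":0,"y":0,"z":0,"jaw":1}]'
python3 -m jog '[{"rx":0,"ry":0,"rz":1,"x":0,"y":0,"z":0,"jaw":1},{"rx":0,"ry":0,"rz":1,"x":0,"y":0,"z":0,"jaw":1},{"rx":0,"ry":0,"rz":1,"x":0,"y":0,"z":0,"jaw":1},{"rx":0,"ry":0,"rz":0,"x":0,"y":0,"z":0,"jaw":1},{"rx":0,"ry":0,"rz":0,"x":0,"y":0,"z":0,"jaw":1}]'
python3 - <<'E'
from h import *
from scipy.spatial.transform import Rotation as Ro
o=get_obs();M=Ro.from_rotvec(o['orientation']).as_matrix();print(o['joints'].round(3),o['tcp_pos'],'yaw',np.degrees(np.arctan2(M[1,1],M[0,1])),M[:,2])
im,p=shot('wrist','w1.png'); print(proj(p,[.5203,.1159,.08]))
E
```

```text
clock: 2.1
tcp_pos: [0.5188, 0.1128, 0.2428]
orientation: [-1.998, -2.423, 0.001]
contact_force: [-0.5, -0.1, -0.1]
grip_width: 0.0857
gripper_force: 0.0
clock: 2.72
tcp_pos: [0.5189, 0.1118, 0.2431]
orientation: [-1.319, -2.851, 0.0]
contact_force: [-0.0, -0.2, -0.7]
grip_width: 0.0853
gripper_force: 0.0
[ 0.297  0.317 -0.757  1.846  0.246  1.075  0.151] [0.51891883 0.11179329 0.24314169] yaw 40.35698184652583 [-3.37818197e-04 -1.10088628e-04 -9.99999937e-01]
[261.15814303 174.79254788]
```

View pics/w1.png

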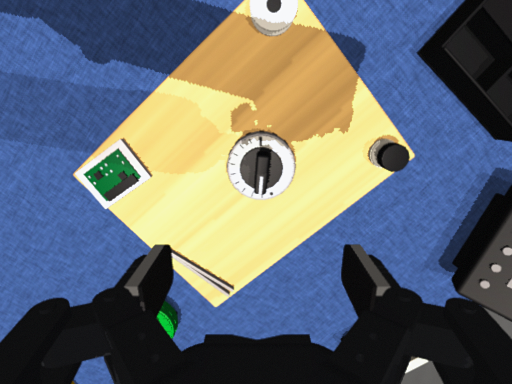

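The wrist view shows the timer at (262,165), with the pointer toward the image bottom at (262,190) and the zero dot near (276,193). I'll measure the dial circle and bar from here.

Run:
```python
from h import *
p=camera_params('wrist'); a=cv2.imread('pics/w1.png'); hsv=cv2.cvtColor(a,cv2.COLOR_BGR2HSV)
m=((hsv[...,1]<70)&(hsv[...,2]>150)).astype(np.uint8); k=np.zeros_like(m); k[120:210,215:310]=1; m*=k
cs,_=cv2.findContours(cv2.morphologyEx(m,3,np.ones((5,5))),0,1); c=max(cs,key=cv2.contourArea)
w=plane(p,cv2.convexHull(c)[:,0],.042)[:,:2].astype(np.float32); print('circ world',cv2.minEnclosingCircle(w), cv2.fitEllipse(w))
cv2.imwrite('pics/w1c.png',cv2.resize(a[125:205,222:302],(560,560),interpolation=2))
```

```text
circ world ((0.5160506963729858, 0.11195681989192963), 0.046785157173871994) ((0.5181399583816528, 0.11335800588130951), (0.07757008820772171, 0.09171413630247116), 124.29383087158203)
```

View pics/w1c.png

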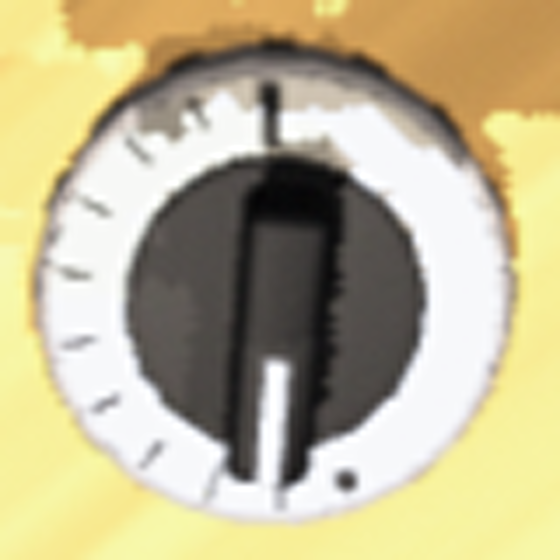

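The crop shows the zero dot at (346,481), the ten tick at (270,113), the skirt circle centred at (276,303) and the pointer line running (276,362) to (268,480), near minute 1.

Run:
```python
from h import *
p=camera_params('wrist'); f=lambda u,v,z: plane(p,(222+u/7-.5,125+v/7-.5),z)[0][:2]
ang=lambda w:np.degrees(np.arctan2(w[1],w[0]))
c=f(276,303,.048); print('skirt',c,np.linalg.norm(f(127,303,.048)-c))
a,b=f(276,362,.08),f(268,480,.08); print('axis',a,'ptr',ang(b-a),np.linalg.norm(b-a))
# bar far end/near end midpoints
z0=f(346,481,.042);t=f(270,113,.042); print('zero',z0)
# centre from zero and ten: 200deg cw, radii 34.5 / ?  ticks circle fit
T=np.array([f(*q,.042) for q in[(200,110),(137,150),(95,207),(72,272),(77,343),(104,404),(151,455),(213,485),(281,497)]],np.float32)
x=np.linalg.lstsq(np.c_[2*T,np.ones(9)],(T**2).sum(1),rcond=None)[0]; cc=x[:2]; print('tick centre',cc,np.sqrt(x[2]+cc@cc))
print('zero ang',ang(z0-cc),np.linalg.norm(z0-cc),'ticks',[round(ang(q-cc),1) for q in T],'ten',ang(t-cc))
```

```text
skirt [0.52008401 0.11658101] 0.025146668011534676
axis [0.52120596 0.11458595] ptr -53.18286521820284 0.01908667165717288
zero [0.55126116 0.09929795]
tick centre [0.52086869 0.11582293] 0.03507057418330641
zero ang -28.53378865646288 0.03459446662469866 ticks [np.float64(151.8), np.float64(172.4), np.float64(-167.7), np.float64(-148.1), np.float64(-127.7), np.float64(-108.4), np.float64(-88.2), np.float64(-68.1), np.float64(-48.0)] ten 132.40152762937927
```

```bash
python3 -m jog '[{"rx":0,"ry":0,"rz":-0.25,"x":0.03,"y":0.065,"z":-0.8,"jaw":1},{"rx":0,"ry":0,"rz":0,"x":0,"y":0,"z":-0.8,"jaw":1},{"rx":0,"ry":0,"rz":0,"x":0,"y":0,"z":-0.8,"jaw":1},{"rx":0,"ry":0,"rz":0,"x":0,"y":0,"z":-0.7,"jaw":1},{"rx":0,"ry":0,"rz":0,"x":0,"y":0,"z":0,"jaw":1},{"rx":0,"ry":0,"rz":0,"x":0,"y":0,"z":0,"jaw":1}]'
python3 -c "
from h import *
shot('wrist','w2.png')"
```

```text
clock: 3.52
tcp_pos: [0.5218, 0.1165, 0.0587]
orientation: [1.376, 2.823, 0.002]
contact_force: [-0.0, -0.3, -0.2]
grip_width: 0.0852
gripper_force: 0.0
```

View pics/w2.png

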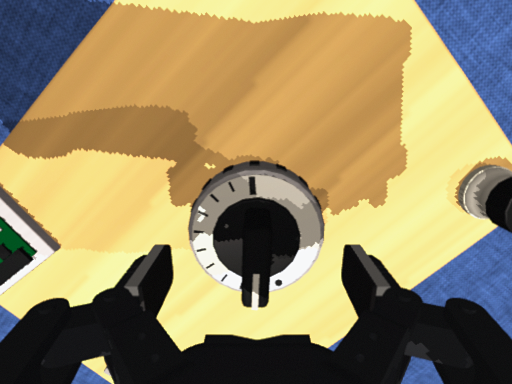

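The fingers straddle the bar, which is at column 256 between pads at 165 and 350. Closing next.

```bash
python3 -m jog '[{"rx":0,"ry":0,"rz":0,"x":-0.01,"y":-0.01,"z":-0.05,"jaw":-1},{"rx":0,"ry":0,"rz":0,"x":0,"y":0,"z":0,"jaw":-1},{"rx":0,"ry":0,"rz":0,"x":0,"y":0,"z":0,"jaw":-1},{"rx":0,"ry":0,"rz":0,"x":0,"y":0,"z":0,"jaw":-1},{"rx":0,"ry":0,"rz":0,"x":0,"y":0,"z":0,"jaw":-1},{"rx":0,"ry":0,"rz":0,"x":0,"y":0,"z":0,"jaw":-1},{"rx":0,"ry":0,"rz":0,"x":0,"y":0,"z":0,"jaw":-1},{"rx":0,"ry":0,"rz":0,"x":0,"y":0,"z":0,"jaw":-1}]' 60
```

```text
clock: 4.58
tcp_pos: [0.5205, 0.1154, 0.0546]
orientation: [1.375, 2.824, 0.001]
contact_force: [-0.5, 0.1, 5.1]
grip_width: 0.0126
gripper_force: 61.0
```

```bash
python3 -m jog '[{"rx":0,"ry":0,"rz":0,"x":0,"y":0,"z":-0.01,"jaw":-1},{"rx":0,"ry":0,"rz":0,"x":0,"y":0,"z":0,"jaw":-1},{"rx":0,"ry":0,"rz":0,"x":0,"y":0,"z":0,"jaw":-1}]'
```

```text
clock: 4.95
tcp_pos: [0.5205, 0.1154, 0.0545]
orientation: [1.376, 2.824, 0.0]
contact_force: [-3.5, -0.5, 11.4]
grip_width: 0.0129
gripper_force: 62.3
```

```bash
python3 -m jog '[{"rx":0,"ry":0,"rz":0,"x":0,"y":0,"z":-0.01,"jaw":-1},{"rx":0,"ry":0,"rz":0,"x":0,"y":0,"z":0,"jaw":-1},{"rx":0,"ry":0,"rz":0,"x":0,"y":0,"z":0,"jaw":-1}]'
python3 -m jog '[{"rx":0,"ry":0,"rz":-0.3,"x":0,"y":0,"z":0,"jaw":-1},{"rx":0,"ry":0,"rz":-0.5,"x":0,"y":0,"z":0,"jaw":-1},{"rx":0,"ry":0,"rz":-0.5,"x":0,"y":0,"z":0,"jaw":-1}]'
python3 -c "
from h import *
o=get_obs();print(o['moment'],o['joints'].round(2))"
```

```text
clock: 5.32
tcp_pos: [0.5205, 0.1154, 0.0544]
orientation: [1.375, 2.823, -0.0]
contact_force: [-4.6, -1.7, 17.8]
grip_width: 0.0131
gripper_force: 63.1
clock: 5.7
tcp_pos: [0.5207, 0.1156, 0.0545]
orientation: [1.689, 2.647, 0.001]
contact_force: [-4.0, -1.4, 16.9]
grip_width: 0.0125
gripper_force: 62.7
[-0.39066117  0.806139    0.12377532] [ 0.11  0.55 -0.56  2.    0.45  0.71 -0.3 ]
```

```bash
python3 -m jog '[{"rx":0,"ry":0,"rz":-0.7,"x":0,"y":0,"z":0,"jaw":-1},{"rx":0,"ry":0,"rz":-0.7,"x":0,"y":0,"z":0,"jaw":-1},{"rx":0,"ry":0,"rz":-0.7,"x":0,"y":0,"z":0,"jaw":-1},{"rx":0,"ry":0,"rz":-0.7,"x":0,"y":0,"z":0,"jaw":-1}]'
python3 -m jog '[{"rx":0,"ry":0,"rz":-0.7,"x":0,"y":0,"z":0,"jaw":-1},{"rx":0,"ry":0,"rz":-0.7,"x":0,"y":0,"z":0,"jaw":-1},{"rx":0,"ry":0,"rz":-0.7,"x":0,"y":0,"z":0,"jaw":-1},{"rx":0,"ry":0,"rz":-0.7,"x":0,"y":0,"z":0,"jaw":-1}]'
python3 -c "
from h import *
o=get_obs();print(o['moment'],o['joints'].round(2))"
```

```text
clock: 6.2
tcp_pos: [0.5212, 0.1156, 0.0545]
orientation: [2.281, 2.159, 0.002]
contact_force: [-2.0, -0.3, 14.9]
grip_width: 0.013
gripper_force: 62.4
clock: 6.7
tcp_pos: [0.5216, 0.1155, 0.0545]
orientation: [2.735, 1.543, 0.004]
contact_force: [-1.3, -1.7, 11.7]
grip_width: 0.0128
gripper_force: 62.2
[-0.33658881  0.2727657   0.17252287] [-0.08  0.51 -0.32  2.01  0.26  0.66 -1.11]
```

```bash
python3 -m jog '[{"rx":0,"ry":0,"rz":0,"x":0,"y":0,"z":-0.008,"jaw":-1},{"rx":0,"ry":0,"rz":-0.7,"x":0,"y":0,"z":-0.002,"jaw":-1},{"rx":0,"ry":0,"rz":-0.7,"x":0,"y":0,"z":-0.001,"jaw":-1},{"rx":0,"ry":0,"rz":-0.7,"x":0,"y":0,"z":-0.001,"jaw":-1},{"rx":0,"ry":0,"rz":-0.7,"x":0,"y":0,"z":-0.001,"jaw":-1},{"rx":0,"ry":0,"rz":-0.6,"x":0,"y":0,"z":0,"jaw":-1},{"rx":0,"ry":0,"rz":0,"x":0,"y":0,"z":0,"jaw":-1}]'
python3 -c "
from h import *
from scipy.spatial.transform import Rotation as Ro
o=get_obs();print(o['moment'],o['joints'].round(2));M=Ro.from_rotvec(o['orientation']).as_matrix();print('yaw',np.degrees(np.arctan2(M[1,1],M[0,1])),M[:,2]);shot('top','t2.png')"
```

```text
clock: 7.58
tcp_pos: [0.5221, 0.1151, 0.0544]
orientation: [3.067, 0.678, 0.005]
contact_force: [-2.9, -2.7, 20.6]
grip_width: 0.0127
gripper_force: 63.4
[-0.59587922  0.65687647 -0.22149569] [-0.2   0.49 -0.17  2.02  0.14  0.63 -1.6 ]
yaw -65.06831111592514 [ 3.55597066e-03 -8.57978928e-05 -9.99993674e-01]
```

```bash
python3 -m jog '[{"rx":0,"ry":0,"rz":0,"x":0,"y":0,"z":0.02,"jaw":-1},{"rx":0,"ry":0,"rz":0,"x":0,"y":0,"z":0,"jaw":1},{"rx":0,"ry":0,"rz":0,"x":0,"y":0,"z":0,"jaw":1},{"rx":0,"ry":0,"rz":0,"x":0,"y":0,"z":0,"jaw":1},{"rx":0,"ry":0,"rz":0,"x":0,"y":0,"z":0,"jaw":1},{"rx":0,"ry":0,"rz":0,"x":0,"y":0,"z":0.6,"jaw":1},{"rx":0,"ry":0,"rz":0,"x":0,"y":0,"z":0.8,"jaw":1},{"rx":0,"ry":0,"rz":1,"x":0,"y":0,"z":0.8,"jaw":1}]'
python3 -m jog '[{"rx":0,"ry":0,"rz":1,"x":0,"y":0,"z":0,"jaw":1},{"rx":0,"ry":0,"rz":1,"x":0,"y":0,"z":0,"jaw":1},{"rx":0,"ry":0,"rz":1,"x":0,"y":0,"z":0,"jaw":1},{"rx":0,"ry":0,"rz":1,"x":0,"y":0,"z":0,"jaw":1},{"rx":0,"ry":0,"rz":1,"x":0,"y":0,"z":0,"jaw":1},{"rx":0,"ry":0,"rz":1,"x":0,"y":0,"z":0,"jaw":1},{"rx":0,"ry":0,"rz":1,"x":0,"y":0,"z":0,"jaw":1},{"rx":0,"ry":0,"rz":1,"x":0,"y":0,"z":0,"jaw":1}]'
python3 -m jog '[{"rx":0,"ry":0,"rz":1,"x":0,"y":0,"z":0,"jaw":1},{"rx":0,"ry":0,"rz":1,"x":0,"y":0,"z":0,"jaw":1},{"rx":0,"ry":0,"rz":1,"x":0,"y":0,"z":0,"jaw":1},{"rx":0,"ry":0,"rz":1,"x":0,"y":0,"z":0,"jaw":1},{"rx":0,"ry":0,"rz":1,"x":0,"y":0,"z":0,"jaw":1},{"rx":0,"ry":0,"rz":1,"x":0,"y":0,"z":0,"jaw":1},{"rx":0,"ry":0,"rz":1,"x":0,"y":0,"z":0,"jaw":1},{"rx":0,"ry":0,"rz":1,"x":0,"y":0,"z":0,"jaw":1}]'
python3 -m jog '[{"rx":0,"ry":0,"rz":1,"x":0,"y":0,"z":0,"jaw":1},{"rx":0,"ry":0,"rz":0,"x":0,"y":0,"z":0,"jaw":1},{"rx":0,"ry":0,"rz":0,"x":0,"y":0,"z":0,"jaw":1}]'
python3 - <<'E'
from h import *
from scipy.spatial.transform import Rotation as Ro
o=get_obs();M=Ro.from_rotvec(o['orientation']).as_matrix();print(o['joints'].round(3),'yaw',np.degrees(np.arctan2(M[1,1],M[0,1])))
im,p=shot('wrist','w3.png'); np.save('w3p.npy',p,allow_pickle=True)
q=proj(p,[.5207,.1157,.06]).round().astype(int);x,y=max(q[0]-50,0),max(q[1]-50,0);print(q,x,y)
cv2.imwrite('pics/w3c.png',cv2.resize(im[y:y+100,x:x+100,::-1],(600,600),interpolation=2))
E
```

```text
clock: 8.62
tcp_pos: [0.5198, 0.1152, 0.1867]
orientation: [2.994, 0.952, -0.001]
contact_force: [0.8, 0.5, 0.2]
grip_width: 0.0855
gripper_force: 0.0
clock: 9.62
tcp_pos: [0.52, 0.1152, 0.1853]
orientation: [-1.679, -2.655, 0.001]
contact_force: [-0.2, -1.2, -0.5]
grip_width: 0.0856
gripper_force: 0.0
clock: 10.62
tcp_pos: [0.5201, 0.1151, 0.1853]
orientation: [0.42, -3.113, 0.0]
contact_force: [-0.1, 0.8, -0.4]
grip_width: 0.0857
gripper_force: 0.0
clock: 11.0
tcp_pos: [0.5202, 0.1152, 0.1854]
orientation: [0.676, -3.068, -0.0]
contact_force: [-0.4, -0.4, -0.8]
grip_width: 0.0854
gripper_force: 0.0
[ 0.326  0.412 -0.823  1.9    0.361  0.984  1.346] yaw 114.8575445337244
[256 187] 206 137
```

View pics/w3c.png

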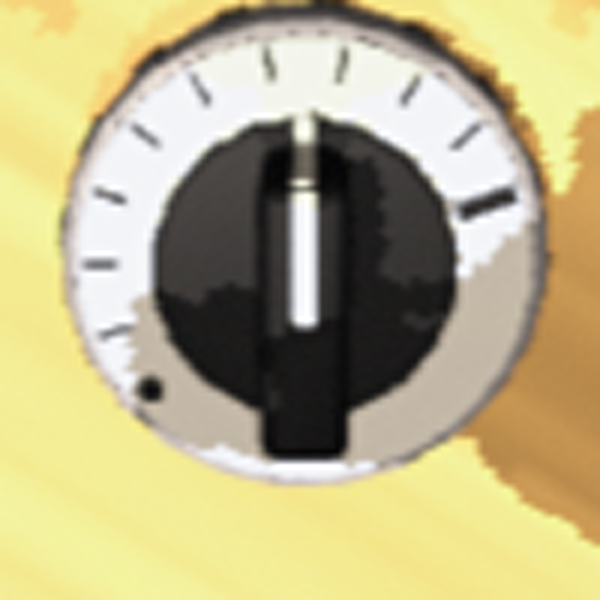

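The crop shows the zero dot at (150,388), sixth tick at (270,65), ten at (487,205) and the pointer line (303,325) to (303,190), between 6 and 7. I'll measure it.

```bash
cat > m.py <<'E'
from h import *
E
python3 - <<'E'
from h import *
p=np.load('w3p.npy',allow_pickle=True).item(); f=lambda u,v,z: plane(p,(206+u/6-.5,137+v/6-.5),z)[0][:2]
ang=lambda w:np.degrees(np.arctan2(w[1],w[0]))
T=np.array([f(*q,.042) for q in[(115,330),(100,264),(110,195),(146,135),(203,90),(270,65),(343,65),(411,91),(466,136)]],float)
x=np.linalg.lstsq(np.c_[2*T,np.ones(9)],(T**2).sum(1),rcond=None)[0]; cc=x[:2]; z0=f(150,388,.042)
print('c',cc,np.sqrt(x[2]+cc@cc),'zero',z0,ang(z0-cc),np.linalg.norm(z0-cc),[round(ang(q-cc),1) for q in T],ang(f(487,205,.042)-cc))
a,b=f(303,325,.08),f(303,190,.08);print('axis',a,'ptr',ang(b-a),np.linalg.norm(b-a))
E
```

```text
c [0.51959056 0.11528591] 0.03461388726486845 zero [0.5505077  0.10001248] -26.289923612443314 0.03448401047091306 [np.float64(-46.2), np.float64(-66.0), np.float64(-86.0), np.float64(-105.8), np.float64(-126.0), np.float64(-145.6), np.float64(-165.4), np.float64(174.6), np.float64(154.9)] 134.2020829583575
axis [0.51854848 0.11448918] ptr -155.23873937140507 0.020406584424309083
```

```bash
python3 -m jog '[{"rx":0,"ry":0,"rz":0,"x":0,"y":0,"z":-0.7,"jaw":1},{"rx":0,"ry":0,"rz":0,"x":0,"y":0,"z":-0.7,"jaw":1},{"rx":0,"ry":0,"rz":0,"x":0,"y":0,"z":-0.7,"jaw":1},{"rx":0,"ry":0,"rz":0,"x":0,"y":0,"z":0,"jaw":1},{"rx":0,"ry":0,"rz":0,"x":0,"y":0,"z":0,"jaw":1}]'
python3 -m jog '[{"rx":0,"ry":0,"rz":0,"x":0,"y":0,"z":-0.05,"jaw":-1},{"rx":0,"ry":0,"rz":0,"x":0,"y":0,"z":0,"jaw":-1},{"rx":0,"ry":0,"rz":0,"x":0,"y":0,"z":0,"jaw":-1},{"rx":0,"ry":0,"rz":0,"x":0,"y":0,"z":0,"jaw":-1},{"rx":0,"ry":0,"rz":0,"x":0,"y":0,"z":0,"jaw":-1},{"rx":0,"ry":0,"rz":0,"x":0,"y":0,"z":0,"jaw":-1},{"rx":0,"ry":0,"rz":0,"x":0,"y":0,"z":0,"jaw":-1}]' 60
```

```text
clock: 11.68
tcp_pos: [0.5211, 0.1159, 0.0609]
orientation: [-0.68, 3.065, 0.0]
contact_force: [0.2, -0.4, 0.4]
grip_width: 0.085
gripper_force: 0.0
clock: 12.55
tcp_pos: [0.5204, 0.1153, 0.0569]
orientation: [-0.681, 3.067, -0.0]
contact_force: [-0.0, 0.3, 4.3]
grip_width: 0.0128
gripper_force: 59.7
```

```bash
python3 -m jog '[{"rx":0,"ry":0,"rz":0,"x":0,"y":0,"z":-0.01,"jaw":-1},{"rx":0,"ry":0,"rz":0,"x":0,"y":0,"z":-0.012,"jaw":-1},{"rx":0,"ry":0,"rz":0,"x":0,"y":0,"z":0,"jaw":-1},{"rx":0,"ry":0,"rz":0,"x":0,"y":0,"z":0,"jaw":-1}]'
```

```text
clock: 13.05
tcp_pos: [0.5205, 0.1154, 0.0568]
orientation: [-0.681, 3.066, -0.002]
contact_force: [-6.1, -2.7, 19.9]
grip_width: 0.0128
gripper_force: 61.9
```

```bash
python3 -m jog '[{"rx":0,"ry":0,"rz":-0.4,"x":0,"y":0,"z":0,"jaw":-1},{"rx":0,"ry":0,"rz":-0.7,"x":0,"y":0,"z":0,"jaw":-1},{"rx":0,"ry":0,"rz":-0.7,"x":0,"y":0,"z":0,"jaw":-1},{"rx":0,"ry":0,"rz":-0.7,"x":0,"y":0,"z":0,"jaw":-1}]'
python3 -m jog '[{"rx":0,"ry":0,"rz":-0.7,"x":0,"y":0,"z":0,"jaw":-1},{"rx":0,"ry":0,"rz":-0.7,"x":0,"y":0,"z":0,"jaw":-1},{"rx":0,"ry":0,"rz":-0.7,"x":0,"y":0,"z":0,"jaw":-1}]'
```

```text
clock: 13.55
tcp_pos: [0.5205, 0.1154, 0.0568]
orientation: [0.004, 3.141, -0.002]
contact_force: [-5.7, -2.4, 17.9]
grip_width: 0.0129
gripper_force: 61.6
clock: 13.92
tcp_pos: [0.5205, 0.1155, 0.0568]
orientation: [0.576, 3.087, -0.001]
contact_force: [-6.0, -2.6, 17.5]
grip_width: 0.0128
gripper_force: 61.6
```

```bash
python3 -m jog '[{"rx":0,"ry":0,"rz":-0.7,"x":0,"y":0,"z":0,"jaw":-1},{"rx":0,"ry":0,"rz":-0.7,"x":0,"y":0,"z":0,"jaw":-1},{"rx":0,"ry":0,"rz":-0.7,"x":0,"y":0,"z":0,"jaw":-1},{"rx":0,"ry":0,"rz":-0.7,"x":0,"y":0,"z":0,"jaw":-1}]'
python3 -m jog '[{"rx":0,"ry":0,"rz":-0.5,"x":0,"y":0,"z":0,"jaw":-1},{"rx":0,"ry":0,"rz":-0.4,"x":0,"y":0,"z":0,"jaw":-1},{"rx":0,"ry":0,"rz":0,"x":0,"y":0,"z":0,"jaw":-1},{"rx":0,"ry":0,"rz":0,"x":0,"y":0,"z":0,"jaw":-1}]'
python3 - <<'E'
from h import *
from scipy.spatial.transform import Rotation as Ro
o=get_obs();M=Ro.from_rotvec(o['orientation']).as_matrix();print(o['moment'],o['joints'].round(3),'yaw',np.degrees(np.arctan2(M[1,1],M[0,1])))
im,p=shot('wrist','w4.png'); np.save('w4p.npy',p,allow_pickle=True)
q=proj(p,[.5197,.1153,.05]).round().astype(int);x,y=max(q[0]-75,0),max(q[1]-75,0);print(q,x,y)
cv2.imwrite('pics/w4c.png',cv2.resize(im[y:y+150,x:x+150,::-1],(600,600),interpolation=2))
E
```

```text
clock: 14.42
tcp_pos: [0.5206, 0.1155, 0.0568]
orientation: [1.306, 2.856, 0.0]
contact_force: [-4.9, -1.4, 18.0]
grip_width: 0.0129
gripper_force: 61.5
clock: 14.92
tcp_pos: [0.5206, 0.1156, 0.0568]
orientation: [1.522, 2.747, 0.001]
contact_force: [-4.5, -1.1, 18.0]
grip_width: 0.0129
gripper_force: 61.6
[-0.33045389  1.08999438 -0.13111686] [-0.053  0.509 -0.354  2.011  0.278  0.667 -0.026] yaw 32.033993080374415
[257 244] 182 169
```

View pics/w4c.png

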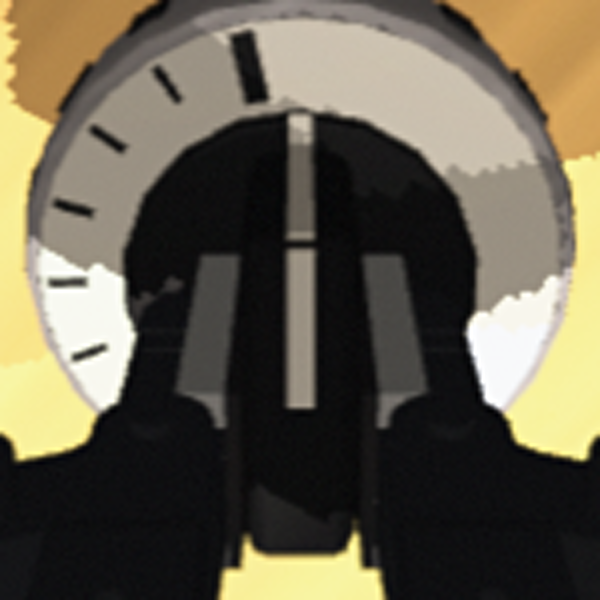

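The crop shows the ten tick at (250,68) and the pointer line at column 301, clearly past ten. Measuring both, and the ticks.

Run:
```python
from h import *
p=np.load('w4p.npy',allow_pickle=True).item(); f=lambda u,v,z: plane(p,(182+u/4-.5,169+v/4-.5),z)[0][:2]
ang=lambda w:np.degrees(np.arctan2(w[1],w[0]))
T=np.array([f(*q,.042) for q in[(89,353),(68,282),(74,209),(108,139),(167,84)]],float)
x=np.linalg.lstsq(np.c_[2*T,np.ones(5)],(T**2).sum(1),rcond=None)[0]; cc=x[:2]
for c in (cc,np.array([.5196,.1153]),np.array([.5206,.1156])): print('c',c,np.linalg.norm(T-c,axis=1).mean(),[round(ang(q-c),1) for q in T],ang(f(250,68,.042)-c))
a,b=f(302,408,.08),f(300,245,.08);print('ptr',a,ang(b-a),np.linalg.norm(b-a))
```

```text
c [0.52009934 0.11565614] 0.03549519325046739 [np.float64(-126.4), np.float64(-146.1), np.float64(-165.3), np.float64(175.1), np.float64(155.7)] 136.0423090530871
c [0.5196 0.1153] 0.034987774066519164 [np.float64(-126.1), np.float64(-146.1), np.float64(-165.7), np.float64(174.4), np.float64(154.8)] 134.98700272333835
c [0.5206 0.1156] 0.035914032060345234 [np.float64(-127.1), np.float64(-146.6), np.float64(-165.6), np.float64(175.0), np.float64(155.9)] 136.57157422757643
ptr [0.51871533 0.11642318] 122.61059053431248 0.020805320263274883
```

The pointer is about 12° past ten, and the case hasn't turned (sixth mark at -146°). Next I wind back 92°, to gripper yaw 124°.

```bash
python3 -m jog '[{"rx":0,"ry":0,"rz":0.4,"x":0,"y":0,"z":0,"jaw":-1},{"rx":0,"ry":0,"rz":0.7,"x":0,"y":0,"z":0,"jaw":-1},{"rx":0,"ry":0,"rz":0.7,"x":0,"y":0,"z":0,"jaw":-1},{"rx":0,"ry":0,"rz":0.7,"x":0,"y":0,"z":0,"jaw":-1},{"rx":0,"ry":0,"rz":0.7,"x":0,"y":0,"z":0,"jaw":-1}]'
python3 -m jog '[{"rx":0,"ry":0,"rz":0.7,"x":0,"y":0,"z":0,"jaw":-1},{"rx":0,"ry":0,"rz":0.7,"x":0,"y":0,"z":0,"jaw":-1},{"rx":0,"ry":0,"rz":0.7,"x":0,"y":0,"z":0,"jaw":-1},{"rx":0,"ry":0,"rz":0.7,"x":0,"y":0,"z":0,"jaw":-1},{"rx":0,"ry":0,"rz":0.7,"x":0,"y":0,"z":0,"jaw":-1}]'
```

```text
clock: 15.6
tcp_pos: [0.5205, 0.1155, 0.0568]
orientation: [0.7, 3.062, -0.0]
contact_force: [-4.8, -1.8, 17.4]
grip_width: 0.0131
gripper_force: 61.6
clock: 16.23
tcp_pos: [0.5205, 0.1154, 0.0568]
orientation: [-0.253, 3.131, -0.001]
contact_force: [-6.1, -1.9, 19.3]
grip_width: 0.0128
gripper_force: 61.7
```

```bash
python3 -m jog '[{"rx":0,"ry":0,"rz":0.7,"x":0,"y":0,"z":0,"jaw":-1},{"rx":0,"ry":0,"rz":0.7,"x":0,"y":0,"z":0,"jaw":-1},{"rx":0,"ry":0,"rz":0.6,"x":0,"y":0,"z":0,"jaw":-1},{"rx":0,"ry":0,"rz":0.48,"x":0,"y":0,"z":0,"jaw":-1},{"rx":0,"ry":0,"rz":0,"x":0,"y":0,"z":0,"jaw":-1},{"rx":0,"ry":0,"rz":0,"x":0,"y":0,"z":0,"jaw":-1}]'
python3 - <<'E'
from h import *
from scipy.spatial.transform import Rotation as Ro
o=get_obs();M=Ro.from_rotvec(o['orientation']).as_matrix();print(o['moment'],'yaw',np.degrees(np.arctan2(M[1,1],M[0,1])))
im,p=shot('wrist','w5.png'); np.save('w5p.npy',p,allow_pickle=True)
cv2.imwrite('pics/w5c.png',cv2.resize(im[169:319,182:332,::-1],(600,600),interpolation=2))
E
```

```text
clock: 16.98
tcp_pos: [0.5205, 0.1153, 0.0568]
orientation: [-0.915, 3.005, -0.002]
contact_force: [-6.5, -3.0, 18.5]
grip_width: 0.0126
gripper_force: 61.8
[-0.6037474   1.31167302  0.18657697] yaw 123.87372875701935
```

View pics/w5c.png

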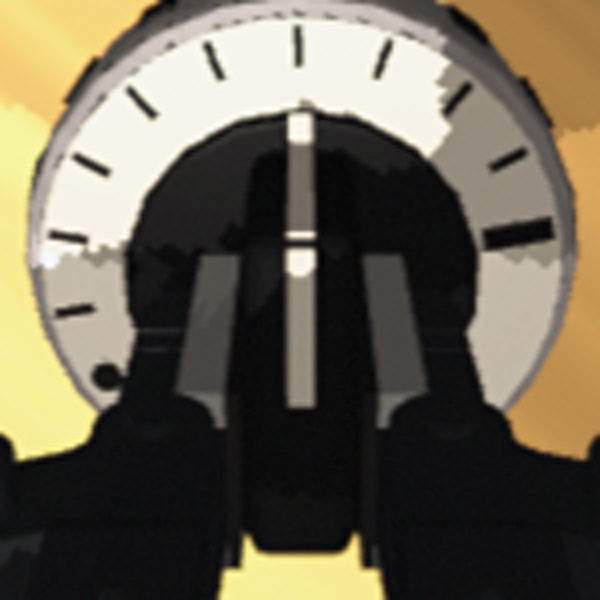

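The pointer at column 300 is in line with the sixth tick at (298,47), counting back from ten at (518,234). Releasing.

```bash
python3 -m jog '[{"rx":0,"ry":0,"rz":0,"x":0,"y":0,"z":0.02,"jaw":-1},{"rx":0,"ry":0,"rz":0,"x":0,"y":0,"z":0,"jaw":-1},{"rx":0,"ry":0,"rz":0,"x":0,"y":0,"z":0,"jaw":1},{"rx":0,"ry":0,"rz":0,"x":0,"y":0,"z":0,"jaw":1},{"rx":0,"ry":0,"rz":0,"x":0,"y":0,"z":0,"jaw":1},{"rx":0,"ry":0,"rz":0,"x":0,"y":0,"z":0,"jaw":1}]'
python3 -m jog '[{"rx":0,"ry":0,"rz":0,"x":0,"y":0,"z":0.6,"jaw":1},{"rx":0,"ry":0,"rz":0,"x":0,"y":0,"z":0.8,"jaw":1},{"rx":0,"ry":0,"rz":0,"x":0,"y":0,"z":0.8,"jaw":1},{"rx":0,"ry":0,"rz":0,"x":0,"y":0,"z":0,"jaw":1},{"rx":0,"ry":0,"rz":0,"x":0,"y":0,"z":0,"jaw":1}]'
python3 - <<'E'
from h import *
im,p=shot('wrist','w6.png'); np.save('w6p.npy',p,allow_pickle=True)
q=proj(p,[.5197,.1153,.06]).round().astype(int);x,y=q-50;print(x,y)
cv2.imwrite('pics/w6c.png',cv2.resize(im[y:y+100,x:x+100,::-1],(600,600),interpolation=2))
E
```

```text
clock: 17.77
tcp_pos: [0.5202, 0.1153, 0.0563]
orientation: [0.915, -3.005, -0.0]
contact_force: [0.3, 1.1, -0.5]
grip_width: 0.0835
gripper_force: 0.0
clock: 18.4
tcp_pos: [0.5199, 0.1148, 0.1878]
orientation: [0.914, -3.005, 0.001]
contact_force: [-0.3, 0.2, -0.3]
grip_width: 0.0855
gripper_force: 0.0
206 136
```

View pics/w6c.png

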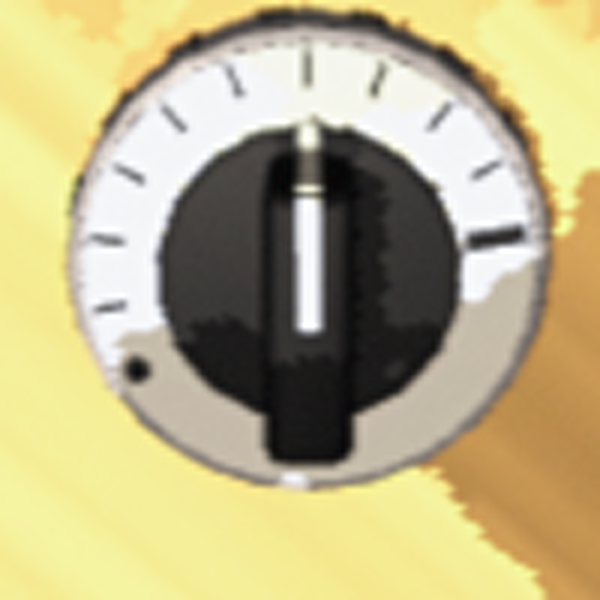

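The pointer (308,130) is in line with the sixth tick (306,68), and the gripper is clear of the timer. Handing in.

```bash
python3 -c "
from h import *
print(r.hand_in())"
```

```text
the job is handed in; nothing more can be done
None
```

The steel timer was wound about 12° past the ten-minute mark, brought back to the sixth mark and released; the case shifted only about 1 mm. I handed it in at about 18 s, but the hand-in call returned no verdict.

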